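# Hold the plant press open by its lever

## Robot

A 7-joint arm with a two-finger parallel gripper is mounted at the origin on the work surface. World frame = base frame: x ahead of the robot, y to its left, z up, the work surface at z = 0. Lengths are in m, angles in rad, forces in N, time in s.
With the tool pointing down it reaches from about 0.425 to 0.925 m from the base axis. Payload 6.8 kg.
Tool frame: the origin (TCP) lies on the centre line of the jaws, within the pads' length; the fingertips stand 14 mm ahead of it and the grasp point (between the pads) lies 5 mm behind it (bot.finger_overhang is the distance from the TCP to the fingertips, in m); z points along the fingers, y is the line along which they close (so a half turn about z gives the same grasp; the last joint's range is limited). The gripper opens to 85 mm and grips with 20 to 120 N. Pads are 22 mm wide; open, the fingers measure 114 mm over their backs; the gripper's body (76 mm by 85 mm) begins 54 mm behind the grasp point. The pads swing forward as they close: fully open they stand 13 mm farther back than shut.
Start: joints at [1.023, 0.477, 0.022, 1.555, -0.011, 1.109, -0.083], TCP at [0.287, -0.611, 0.245] pointing down, gripper open.
Joint ranges: [-2.96, 2.96], [-0.34, 2.1], [-1.41, 1.46], [0.24, 2.44], [-1.37, 4.51], [0.17, 1.92], [-2.96, 2.96]. Speed limits (rad/s): [2.39, 2.39, 3.14, 3.14, 3.14, 3.14, 3.14].

## Interface

Orientations are given as a unit quaternion [w, x, y, z].
In Python, from station import bot gives the robot as it stands.
- The arm moves only by the shell command python3 -m inch 'ROWS' [OPENING] [FORCE]. ROWS is JSON, a list of rows, each a list of 4 numbers: the shift along the tool's x, y, z in m, then the turn about the tool's z in degrees. A call has 1 to 12 rows; each row shifts and turns the commanded pose from where the row before left it, along the tool's axes as they then stand; what a row does not reach is not made up. A row lasts 1/10 s, in which the tool goes at most 50 mm and 8.59 degrees, less where a joint would pass 70% of its speed; a pose out of reach is approached as far as the arm can. A call is refused whole if a number of a shift passes 0.05 or a number of a turn 8.59, either way. A call with a gripper value outside its range is refused whole. OPENING is the finger opening in m, from 0 to 0.0854, set as the call begins (- or left out, the last holds). The fingers move at their own pace and stop on an object; FORCE is the grip in N (left out, the last holds). Time passes only in rows, so rows that do not move let the fingers close. It gives the time, the measured TCP pose, the force, the opening and the grip force at its end, in the units of the state.
- bot.get_obs(): the state, without advancing time (a new reading comes with each control period).
- bot.read_camera(name): name is "scene" or "top" or "wrist"; returns a dict with "color" (420x560x3 uint8, red, green, blue), "mtx" (3x3 intrinsics, pixels), "world_from_camera" (4x4, takes a point from camera to world coordinates); the wrist camera has in their place "hand_eye" (4x4, takes a point from camera to tool coordinates, whose origin is the TCP and whose axes are the flange's). Camera axes: x right, y up, looking along -z (the intrinsics and any distortion apply to the point x, -y, -z); pixel columns grow to the right and rows downward; lengths in m; the calibration is good to about 2 mm. A picture is of the moment at which its call begins: read the wrist's pose just before it. There is no depth.
- bot.hand_in(): hands the job in; it is judged then, once.
The state is a dict: "t": time; "q": joint angles; "joint_vel": joint speeds; "joint_torque": joint torques, N m; "eef_pos": TCP position; "tool_rot": TCP orientation; "contact_force": force on the tool from outside, world axes, zero at the start; "torque": the same for the moment, N m; "gripper_width": opening from 0.0 (shut) to 1.0 (fully open); "grasp_force": force on a finger pad.
Only numpy, scipy, OpenCV 4.12 (cv2) and the standard library are available. Lean on these libraries where they do the work, as an engineer would, in place of code of your own. Each camera call takes 0.05 s, during which the arm holds its last target. There are 200 camera calls.

## Task

Open the plant press and keep it open for a colleague: first push the red safety bolt out sideways from under the lever by its upright tab, all the way, then press the black pad on the long end of the lever smoothly and gently down towards its rubber stop so that the short end raises the heavy green plate. Finish with your fingers still pressing the lever down and the plate raised. Work with the fingertips only: do not touch the plate, do not lift the lever off its fulcrum, and leave the other things on the table alone.

Things in the scene. Friction and masses are not known exactly. Their poses are not given: they have to be found in the camera images.
- press: Plant press, fixed: plywood board 570 x 300 x 12 mm (its x -250 to 320, y -130 to 170), yaw 0.1 to 1.0 rad. Origin at table height under the fulcrum bar, z up; x along the lever from its long end (-x) to the plate (+x); y is the bolt's way out. Grey bolt guide: x -147 to -113, y 35 to 150, 75 high. Rubber stop under the long arm: x -165, 34 high. Cheeks at the fulcrum: y +-27, 85 high.
- fulcrum (a point): Top of the steel fulcrum bar (12 mm thick, across the lever), 60 mm above the table, where the lever rests.
- lever: Loose grey metal lever, 32 x 12 mm, 250 g, notched on the fulcrum bar. Origin on the bar's top, axes as the press at the start. It rests tilted 0.2 rad, long end (216 mm, to -x) up, the round toe of the short end (87 mm) under the plate's lip. With the bolt out it tilts 0.35 rad to its stop; with the bolt in only a few mm. Press on its middle line, or it may twist.
- lever_seat (a point): The lever's origin: its underside at the notch; lies on point fulcrum.
- lever_pad (a point): Centre of the top of the black pad (44 mm along the lever, 40 across) on the lever's long end: 200 mm from the fulcrum, about 117 mm above the table at rest, about 48 mm on the stop, then 8 mm farther from the fulcrum. Pressing takes 3 to 11 N as the plate's weight varies; more only against the stop.
- bolt (a joint): Travel of the red safety bolt, m: 0 to 0.012 at the start (under the lever), 0.06 fully out; slides along +y of the press with 2 N of friction and stays where left. Its bar is 20 x 20 mm, top 80 mm above the table, at x -130 mm of the press; it clears the lever beyond about 0.04.
- bolt_tab (a point): Middle of the top edge of the bolt's upright red tab, 131 mm above the table; tab 40 mm wide along x of the press, 8 thick along y, 51 high above the bar. At bolt 0 it is at x -130, y 85 mm of the press. A fingertip goes down into the 65 mm gap between lever and tab and pushes the tab's inner face to +y; tips 85 to 120 mm above the table meet only the tab.
- plate: Heavy green steel plate, 202 x 220 x 9 mm, 2 to 4 kg, with a steel lip 46 x 70 mm at its front over the lever's toe. Origin in the middle of the lip's front edge, 64 mm above the table when shut, about 26 mm higher with the lever on its stop; x towards its hinge, 248 mm away. Opening tilts its z axis from 0 to about 0.11 rad. It falls shut if not held. Not to be touched.
- amber_jar: Amber jar, 42 mm wide, 68 mm high, on the press board, on the side of the lever away from the bolt. Origin at the centre of its underside. Bystander.
- petri_dish: Glass dish, 70 mm wide, 14 mm high, on the press board on the bolt's side, beyond the fulcrum. Origin under its centre. Bystander.
- brass_weight: Brass weight, 36 mm wide, 50 mm high, on the press board beside the fulcrum, away from the bolt. Origin under its centre. Bystander.
- herb_jar: Green jar, 72 mm wide, 105 mm high, on the table on the robot's left. Origin under its centre. Bystander.
- glue_gun: Black glue gun lying on the table on the left, about 220 x 130 x 35 mm. Bystander.
- flower_box: Cardboard tray of dried flowers, 160 x 130 x 45 mm, on the table on the right. Origin under its centre. Bystander.
- brush: Brush lying on the table on the right. Bystander.

How it is judged:
On the way, in this order (a step that is already met when the one before it is completed fails the run):
1. the bolt is pushed out from under the lever (value of joint bolt above 0.045 m and angle between plate's own z axis and vertical below 0.03 rad), for 0.2 s.
2. the fingers press the lever down and the plate is raised (angle between plate's own z axis and vertical above 0.08 rad and contact force between the fingers and lever above 1 N and contact force between the arm and plate below 1 N), for 0.5 s.
At the end, for the whole second after the job is handed in: The plate stands still, open by more than 0.08 rad (some 20 mm at its lip), held by the lever, which lies on its fulcrum within 12 mm while the fingers press it with more than 1 N; the bolt is out by more than 45 mm; the robot does not touch the plate (all of step 2 and angular speed of plate below 0.1 rad/s and value of joint bolt above 0.045 m and distance between lever_seat and fulcrum below 0.012 m); the arm keeps its last pose, push and grip.
It fails at once if the robot touches the green plate (contact force between the arm and plate above 1 N).
It fails at once if the lever is lifted or pushed off its fulcrum (not (distance between lever_seat and fulcrum below 0.012 m)).
It fails at once if the plate is flung up or dropped (faster than 0.8 rad/s) (angular speed of plate above 0.8 rad/s).
It fails at once if the lever is pressed with more than 60 N (contact force between the fingers and lever above 60 N).
It fails at once if another thing is moved by more than 25 mm or tipped (distance of any of amber_jar, petri_dish, brass_weight, herb_jar, glue_gun, flower_box, brush from where it was at the start of the episode above 0.025 m or angle between any of amber_jar, petri_dish, brass_weight, herb_jar, glue_gun, flower_box, brush's own z axis and vertical above 0.5 rad).
It also fails if it takes over 42 s, if anything falls off the work surface, if the arm or the gripper's body presses on something with over 40 N, if the wrist force passes 120 N, or if a joint passes its speed limit or range.

## Working session

There is one attempt and no reset: what is moved stays moved. The work goes in short steps, Python scripts to look and compute and a shell command to move; the robot and the scene stay as the last step left them, time stands still between calls to the robot, and variables do not carry over. Pictures are saved under pics/ and viewed, at most 10 in all, crops included, and the job is handed in when it is done.

```bash
mkdir -p pics; python3 - <<'E'
from station import bot
import cv2,numpy as np
o=bot.get_obs();print(o['t'],o['eef_pos'],o['tool_rot'],bot.finger_overhang)
for n in("scene","top"):
    c=bot.read_camera(n);cv2.imwrite(f'pics/{n}0.png',c['color'][:,:,::-1]);print(n,c['mtx'].tolist(),np.round(c['world_from_camera'],3).tolist(),[k for k in c])
E
```

```text
0.0 [ 0.28714912 -0.61024631  0.24432905] [-8.84811878e-04  9.75912124e-01  2.18162024e-01 -2.74122067e-04] 0.014
scene [[401.2419306842857, 0.0, 278.41579611569006], [0.0, 401.2419306842857, 204.30013465867682], [0.0, 0.0, 1.0]] [[0.384, -0.662, 0.643, 1.244], [0.923, 0.265, -0.278, -0.247], [0.014, 0.701, 0.713, 0.869], [0.0, 0.0, 0.0, 1.0]] ['color', 'mtx', 'world_from_camera']
top [[507.147846674696, 0.0, 278.3749794598544], [0.0, 507.147846674696, 213.57006000133887], [0.0, 0.0, 1.0]] [[0.025, 0.991, -0.13, 0.355], [-1.0, 0.025, 0.001, 0.028], [0.004, 0.13, 0.991, 1.608], [0.0, 0.0, 0.0, 1.0]] ['color', 'mtx', 'world_from_camera']
```

View pics/top0.png

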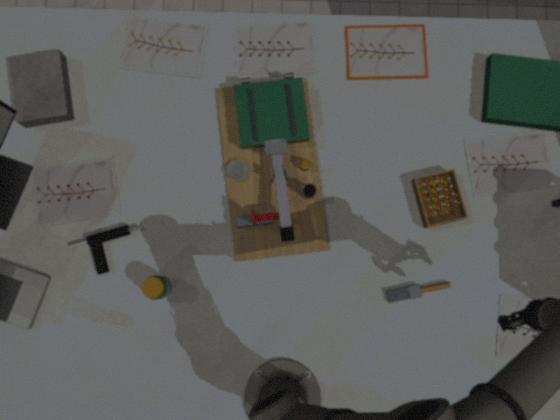

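View pics/scene0.png

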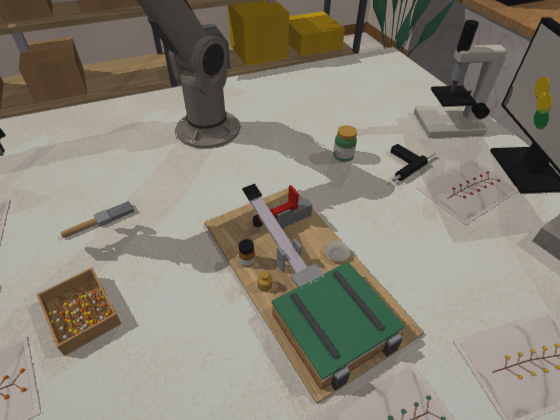

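Top view: the pad is at (287,234), the red tab at about (265,216), and the near board corners at (235,259) and (328,249). The amber jar is at (309,190). In the scene view the pad is at (252,191) and the tab at (293,198). Next I'll measure with masks and rays.

```bash
cat > h.py <<'E'
from station import bot
import cv2,numpy as np
def ray(c,uv,W=None):
    W=c['world_from_camera'] if W is None else W
    u,v=uv;K=c['mtx'];d=np.array([(u-K[0,2])/K[0,0],-(v-K[1,2])/K[1,1],-1.])
    return W[:3,3],W[:3,:3]@d
def onz(c,uv,z,W=None):
    o,d=ray(c,uv,W);return o+d*(z-o[2])/d[2]
def tri(a,b):
    (o,d),(p,e)=a,b
    s=np.linalg.lstsq(np.c_[d,-e],p-o,rcond=None)[0]
    x,y=o+d*s[0],p+e*s[1];return (x+y)/2,np.linalg.norm(x-y)
def hsv(c):return cv2.cvtColor(c['color'],cv2.COLOR_RGB2HSV)
def blob(m,box):
    x0,y0,x1,y1=box;k=np.zeros_like(m);k[y0:y1,x0:x1]=m[y0:y1,x0:x1]
    cs=cv2.findContours(k,cv2.RETR_EXTERNAL,cv2.CHAIN_APPROX_NONE)[0]
    return max(cs,key=cv2.contourArea)
def red(c):
    return cv2.inRange(hsv(c),(0,150,60),(6,255,255))|cv2.inRange(hsv(c),(172,150,60),(180,255,255))
E
python3 - <<'E'
from h import *
t=bot.read_camera("top");s=bot.read_camera("scene")
def ctr(c):
    r=cv2.minAreaRect(c);return np.array(r[0]),r
dk=lambda c:cv2.inRange(hsv(c),(0,0,0),(180,255,45))
pt,r1=ctr(blob(dk(t),(275,222,300,246)));ps,r2=ctr(blob(dk(s),(238,180,268,203)))
print(r1,r2);P,e=tri(ray(t,pt),ray(s,ps));print('pad',P,e,onz(t,pt,.117),onz(s,ps,.117))
a=blob(red(t),(240,200,290,235));b=blob(red(s),(260,180,310,225))
print('red top',cv2.boundingRect(a),cv2.minAreaRect(a),'scene',cv2.boundingRect(b))
w=blob(cv2.inRange(hsv(t),(8,70,60),(25,255,255)),(205,70,340,270));print(cv2.minAreaRect(w))
for u in cv2.approxPolyDP(w,5,True)[:,0]:print(u,onz(t,u,.012))
g=blob(cv2.inRange(hsv(t),(60,100,20),(90,255,255)),(220,70,320,160))
for u in cv2.boxPoints(cv2.minAreaRect(g)):print('green',u,onz(t,u,.07))
im=np.hstack([cv2.resize(t['color'][150:265,205:335],(390,345),interpolation=2),cv2.resize(s['color'][170:285,230:360],(390,345),interpolation=2)])
cv2.imwrite('pics/c1.png',im[:,:,::-1])
E
```

```text
((286.79998779296875, 233.5999755859375), (13.859292984008789, 13.01076602935791), 81.8698959350586) ((251.70004272460938, 191.4000244140625), (13.86362075805664, 13.416407585144043), 63.43495178222656)
pad [ 4.91857124e-01 -1.58574701e-04  1.14449021e-01] 0.0013262725254625173 [0.49182293 0.00052051 0.117     ] [ 0.49420776 -0.00162443  0.117     ]
red top (251, 210, 27, 14) ((264.3846130371094, 215.0769500732422), (13.147682189941406, 25.55115509033203), 82.87498474121094) scene (270, 186, 29, 31)
((271.4348449707031, 168.96243286132812), (173.18692016601562, 94.00888061523438), 83.0887680053711)
[304  79] [ 1.01303428 -0.04637983  0.012     ]
[310 138] [ 0.81391755 -0.06946026  0.012     ]
[288 143] [0.79543529 0.00138788 0.012     ]
[283 154] [0.75859189 0.0166861  0.012     ]
[295 219] [ 0.54856423 -0.02634313  0.012     ]
[290 242] [ 0.47518655 -0.01209604  0.012     ]
[280 241] [0.47754728 0.01948125 0.012     ]
[278 219] [0.54719699 0.02752693 0.012     ]
[263 227] [0.52051971 0.07431237 0.012     ]
[235 226] [0.52145631 0.16291793 0.012     ]
[236 214] [0.55978756 0.16112654
[... 155 characters left out ...]
6] [0.78137009 0.15936701 0.012     ]
[232  87] [0.97934351 0.18926848 0.012     ]
[217  89] [0.97120965 0.23815323 0.012     ]
[225 166] [0.71428988 0.20199905 0.012     ]
[234 158] [0.74131851 0.17406404 0.012     ]
[248 165] [0.7194758 0.1282698 0.012    ]
[241 180] [0.66988037 0.14905919 0.012     ]
[226 174] [0.68820299 0.19778533 0.012     ]
[235 259] [0.41747943 0.15916948 0.012     ]
[328 248] [ 0.45929816 -0.13207127  0.012     ]
green [233.55226  84.83902] [0.96389351 0.17876205 0.07      ]
green [301.14197  76.79263] [ 0.99618128 -0.03448092  0.07      ]
green [308.39185 137.69145] [ 0.79808627 -0.06088492  0.07      ]
green [240.80212 145.73784] [0.7668447  0.14901535 0.07      ]
```

View pics/c1.png

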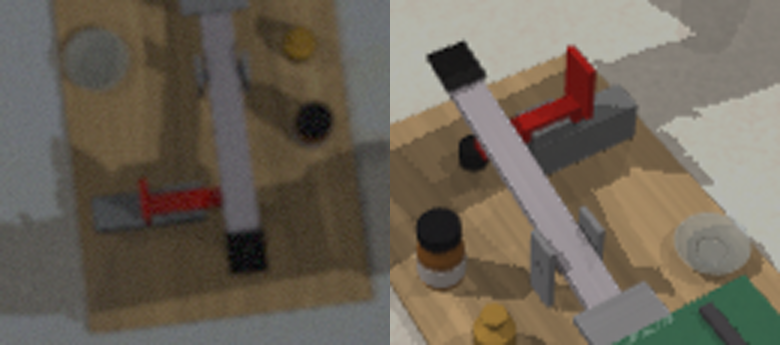

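Crop: the tab is at the left end of the red bar, around top pixel (253,217). Its top edge in the scene runs from (290,186) to (298,191). The lever is straight along the press axis, yaw about 0.145. I'll work out the bolt position and the gap target.

```bash
cat >> h.py <<'E'
YAW=.145;X=np.array([np.cos(YAW),np.sin(YAW)]);Y=np.array([-X[1],X[0]])
O=np.array([.492,0.])+.2*X
def press(p):d=np.array(p[:2])-O;return np.round([d@X,d@Y],4)
def world(x,y):return O+x*X+y*Y
def rel(w):
    from scipy.spatial.transform import Rotation as R
    o=bot.get_obs();q=o['tool_rot'];M=R.from_quat([q[1],q[2],q[3],q[0]]).as_matrix()
    a=np.degrees(np.arctan2(M[1,0],M[0,0])-YAW)
    p=o['eef_pos'];print('t',o['t'],'press xy',press(p),'z',p[2],'turn deg',a,'shift tool',np.round(M.T@(np.r_[world(*w),p[2]]-p),4),'F',np.round(o['contact_force'],1),'w',o['gripper_width'])
E
python3 - <<'E'
from h import *
t=bot.read_camera("top");s=bot.read_camera("scene")
print(O)
T,e=tri(ray(t,(253,217)),ray(s,(294,188.3)));print('tab',T,e,press(T))
print(press(onz(t,(253,217),.131)),press(onz(s,(294,188.3),.131)))
for u in((235,259),(328,248)):print('corner',press(onz(t,u,.012)))
rel((-.130,.050))
E
```

```text
[0.68990118 0.02889849]
tab [0.53754542 0.10240442 0.12999049] 0.0028370084316507184 [-0.1401  0.0947]
[-0.141   0.0935] [-0.1387  0.0954]
corner [-0.2507  0.1683]
corner [-0.2514 -0.126 ]
t 0.3 press xy [-0.4908 -0.5747] z 0.24498369821569616 turn deg 16.887359306627687 shift tool [ 5.267e-01 -4.929e-01  3.000e-04] F [0.6 0.8 0.2] w 0.9961059569807377
```

```bash
python3 -m inch '[[0,0,0,8.45],[0,0,0,8.45],[0.01,-0.02,0,0],[0.022,-0.04,0,0],[0.022,-0.04,0,0],[0.022,-0.04,0,0],[0.022,-0.04,0,0],[0.022,-0.04,0,0],[0.022,-0.04,0,0],[0.022,-0.04,0,0],[0.022,-0.04,0,0],[0.022,-0.04,0,0]]' 0 20; python3 -m inch '[[0.022,-0.04,0,0],[0.022,-0.04,0,0],[0.022,-0.04,0,0],[0.022,-0.04,0,0],[0.022,-0.03,0,0],[0.015,-0.015,0,0],[0,0,0,0],[0,0,0,0]]'; python3 - <<'E'
from h import *
rel((-.133,.053))
c=bot.read_camera("wrist");cv2.imwrite('pics/w1.png',c['color'][:,:,::-1])
E
```

```text
t: 1.5
eef_pos: [0.4387, -0.203, 0.2456]
tool_rot: [0.0, 0.997, 0.072, 0.0]
contact_force: [1.6, 0.0, 0.6]
gripper_width: -0.001
grasp_force: 0.0
t: 2.3
eef_pos: [0.5322, 0.0159, 0.2451]
tool_rot: [0.0, 0.997, 0.073, -0.0]
contact_force: [-0.4, 0.8, 0.4]
gripper_width: -0.001
grasp_force: 0.0
t 2.3 press xy [-0.1579  0.0099] z 0.2450701801907042 turn deg 0.016628232563561267 shift tool [ 0.0249 -0.0431 -0.    ] F [-0.4  0.8  0.4] w -0.0007936540077446288
```

View pics/w1.png

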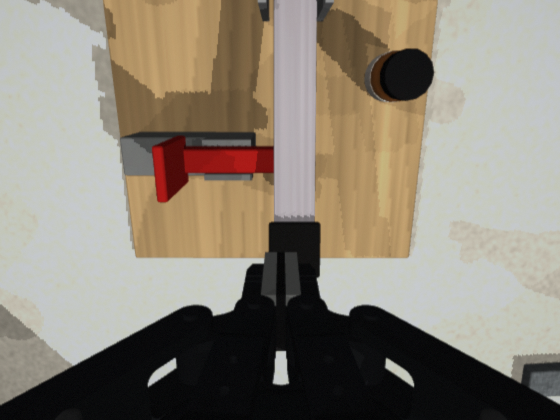

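Wrist view: the tab's top edge is near (157,172), the bar joins at (185,160), and the pad spans x 270–320 with its near edge at y=223. I'll locate both from this closer view.

```bash
cat >> h.py <<'E'
def wristW(c):
    from scipy.spatial.transform import Rotation as R
    o=bot.get_obs();q=o['tool_rot'];T=np.eye(4);T[:3,:3]=R.from_quat([q[1],q[2],q[3],q[0]]).as_matrix();T[:3,3]=o['eef_pos'];return T@c['hand_eye']
E
python3 - <<'E'
from h import *
c=bot.read_camera("wrist");W=wristW(c)
print(np.round(W,3).tolist())
for n,u,z in(('tabtop a',(155,146),.131),('b',(158,201),.131),('tab base a',(185,137),.08),('base b',(187,184),.08),('padL',(269,224),.111),('padR',(320,224),.111),('leverL',(274,100),.08),('leverR',(317,100),.08),('corner',(136,257),.012),('corner',(409,257),.012),('jar',(407,75),.068)):
    print(n,press(onz(c,u,z,W)))
E
```

```text
[[0.143, 0.946, 0.289, 0.606], [-0.99, 0.137, 0.042, 0.025], [-0.0, -0.292, 0.956, 0.373], [0.0, 0.0, 0.0, 1.0]]
tabtop a [-0.1178  0.0914]
b [-0.156   0.0933]
tab base a [-0.1179  0.0843]
base b [-0.1565  0.0856]
padL [-0.1805  0.0169]
padR [-0.1806 -0.0223]
leverL [-0.0895  0.0129]
leverR [-0.0896 -0.0204]
corner [-0.2552  0.1655]
corner [-0.2557 -0.1317]
jar [-0.0709 -0.0924]
```

```bash
python3 -m inch '[[0.011,-0.02,0,0],[0.011,-0.02,0,0],[0,0,0,0],[0,0,0.03,0],[0,0,0.03,0],[0,0,0.025,0],[0,0,0,0]]';python3 -m inch '[[0,0,0.02,0],[0,0,0.015,0],[0,0,0.013,0],[0,0,0,0],[0,0,0,0]]'; python3 -c "
from h import *
rel((-.136,.049))"
```

```text
t: 3.1
eef_pos: [0.5457, 0.0564, 0.1572]
tool_rot: [0.001, 0.997, 0.071, -0.003]
contact_force: [-0.8, 0.2, 0.1]
gripper_width: 0.001
grasp_force: 0.0
t: 3.6
eef_pos: [0.5488, 0.0586, 0.1131]
tool_rot: [0.0, 0.997, 0.072, 0.0]
contact_force: [-0.5, 0.4, -0.2]
gripper_width: 0.001
grasp_force: 0.0
t 3.6 press xy [-0.1353  0.0497] z 0.11305051301988901 turn deg -0.04102509150603866 shift tool [-0.0007  0.0007 -0.    ] F [-0.5  0.4 -0.2] w 0.0014136712031087434
```

```bash
python3 -m inch '[[0,-0.008,0,0],[0,-0.007,0,0],[0,-0.006,0,0],[0,-0.006,0,0],[0,-0.006,0,0],[0,-0.006,0,0],[0,-0.006,0,0],[0,-0.006,0,0],[0,-0.006,0,0],[0,-0.006,0,0],[0,-0.004,0,0],[0,0,0,0]]';python3 -m inch '[[0,-0.002,0,0],[0,-0.002,0,0],[0,-0.002,0,0],[0,0,0,0],[0,0,0,0],[0,0,0,0]]'; python3 - <<'E'
from h import *
rel((-.136,.049))
c=bot.read_camera("wrist");cv2.imwrite('pics/w2.png',c['color'][:,:,::-1])
s=bot.read_camera("scene");cv2.imwrite('pics/s2.png',cv2.resize(s['color'][150:300,220:370],(600,600))[:,:,::-1])
E
```

```text
t: 4.8
eef_pos: [0.5385, 0.1263, 0.1122]
tool_rot: [-0.0, 0.997, 0.073, -0.0]
contact_force: [0.5, 0.9, -0.3]
gripper_width: 0.001
grasp_force: 0.0
t: 5.4
eef_pos: [0.5378, 0.1313, 0.1122]
tool_rot: [-0.0, 0.997, 0.072, -0.0]
contact_force: [-0.8, 0.0, -0.5]
gripper_width: -0.002
grasp_force: 0.4
t 5.4 press xy [-0.1358  0.1233] z 0.1122112107484971 turn deg -0.00631778762326669 shift tool [-0.0002  0.0743 -0.    ] F [-0.8  0.  -0.5] w -0.0022414626902159053
```

View pics/s2.png

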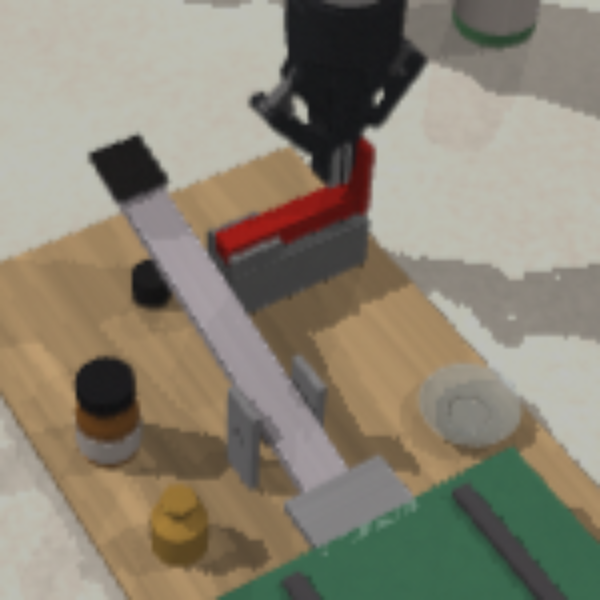

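The bolt bar is well clear of the lever, with its end at crop (222,245). I'll push gently on towards the end stop.

```bash
python3 -m inch '[[0,-0.002,0,0],[0,-0.002,0,0],[0,-0.001,0,0],[0,0,0,0],[0,0,0,0]]'; python3 -c "
from h import *
rel((-.136,.049))
s=bot.read_camera('scene');b=blob(red(s),(260,170,340,225));print(cv2.boundingRect(b))
i=b[:,0,0].argmin();print(b[i,0],press(onz(s,b[i,0],.08)))"
```

```text
t: 6.0
eef_pos: [0.5374, 0.1346, 0.1123]
tool_rot: [0.001, 0.997, 0.072, -0.0]
contact_force: [0.6, -5.6, 1.2]
gripper_width: -0.001
grasp_force: 2.7
t 6.0 press xy [-0.1356  0.1266] z 0.11226884945852325 turn deg -0.0824073773968779 shift tool [-0.0003  0.0776  0.0001] F [ 0.6 -5.6  1.2] w -0.001105232041700769
(275, 184, 39, 30)
[275 208] [-0.1431  0.0393]
```

```bash
python3 -m inch '[[0,0.012,0,0],[0,0,-0.03,0],[0,0,-0.035,0],[0,0,-0.035,0],[-0.015,0.025,0,0],[-0.02,0.035,0,0],[-0.02,0.035,0,0],[-0.01,0.02,0,0],[0,0,0,0],[0,0,0,0]]'; python3 - <<'E'
from h import *
rel((-.201,-.002))
c=bot.read_camera("wrist");W=wristW(c);cv2.imwrite('pics/w3.png',c['color'][:,:,::-1])
E
```

```text
t: 7.05
eef_pos: [0.4915, 0.0011, 0.2126]
tool_rot: [-0.0, 0.997, 0.072, 0.001]
contact_force: [0.0, 0.6, 0.1]
gripper_width: -0.001
grasp_force: 0.0
t 7.05 press xy [-0.2003  0.0011] z 0.21263142817929467 turn deg -0.05802319350742466 shift tool [-0.0007  0.0031 -0.    ] F [0.  0.6 0.1] w -0.0005318896934548467
```

View pics/w3.png

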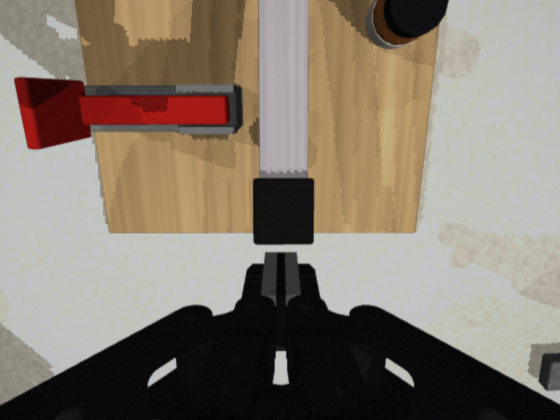

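The bolt is fully out. The pad spans (253–314, 178–244) with its centre at (283,211), and the closed tips are on its centre line at x≈281.

```bash
python3 - <<'E'
from h import *
c=bot.read_camera("wrist");W=wristW(c)
for u,z in(((254,179),.113),((313,179),.113),((254,244),.121),((314,244),.121),((283.5,211),.117),((284,120),.1)):print(press(onz(c,u,z,W)))
E
```

```text
[-0.1783  0.0188]
[-0.1782 -0.0191]
[-0.2201  0.0191]
[-0.22   -0.0202]
[-0.1986 -0.0002]
[-0.1422 -0.0004]
```

```bash
python3 -m inch '[[0,0.001,0.02,0],[0,0,0.025,0],[0,0,0.015,0],[0,0,0.008,0],[0,0,0,0],[0,0,0.004,0],[0,0,0.004,0],[0,0,0.004,0],[0,0,0.004,0],[0,0,0,0]]'; python3 -c "
from h import *
rel((-.2,0))"
```

```text
t: 8.15
eef_pos: [0.4914, 0.0, 0.1281]
tool_rot: [0.0, 0.997, 0.072, -0.0]
contact_force: [-1.4, -0.1, 3.1]
gripper_width: -0.003
grasp_force: 1.5
t 8.15 press xy [-2.006e-01  1.000e-04] z 0.12814791175769671 turn deg -0.01374795096719104 shift tool [ 0.0006  0.0001 -0.    ] F [-1.4 -0.1  3.1] w -0.0030988282065475786
```

```bash
python3 -m inch '[[-0.001,0,0.003,0],[-0.001,0,0.004,0],[-0.001,0,0.004,0],[-0.001,0,0.004,0],[-0.001,0,0.004,0],[-0.001,0,0.004,0],[-0.0005,0,0.004,0],[0,0,0.002,0],[0,0,0,0]]'; python3 -c "
from h import *
rel((-.2,0))"
```

```text
t: 9.05
eef_pos: [0.4851, -0.0008, 0.0991]
tool_rot: [-0.0, 0.997, 0.072, 0.0]
contact_force: [2.8, 0.5, 3.9]
gripper_width: -0.0
grasp_force: 2.0
t 9.05 press xy [-2.07e-01  2.00e-04] z 0.09911991272682803 turn deg -0.007507339224454686 shift tool [0.007  0.0002 0.    ] F [2.8 0.5 3.9] w -0.00042297248268579344
```

```bash
python3 -m inch '[[0.001,0,0.002,0],[0,0,0.004,0],[0,0,0.004,0],[0,0,0.004,0],[0,0,0.004,0],[0,0,0.003,0],[0,0,0.002,0],[0,0,0,0],[0,0,0,0]]'; python3 -c "
from h import *
rel((-.2,0))"
```

```text
t: 9.95
eef_pos: [0.4844, -0.0011, 0.0757]
tool_rot: [0.0, 0.997, 0.072, -0.002]
contact_force: [-3.7, -0.3, 3.6]
gripper_width: 0.001
grasp_force: 2.3
t 9.95 press xy [-0.2077  0.    ] z 0.07574317527792578 turn deg -0.02052956366680859 shift tool [ 0.0077  0.     -0.    ] F [-3.7 -0.3  3.6] w 0.000555474314214156
```

```bash
python3 -m inch '[[-0.001,0,0.002,0],[0,0,0.003,0],[0,0,0.003,0],[0,0,0.002,0],[0,0,0.001,0],[0,0,0,0],[0,0,0,0]]'; python3 - <<'E'
from h import *
rel((-.2,0))
s=bot.read_camera("scene");cv2.imwrite('pics/s4.png',cv2.resize(s['color'][150:350,220:420],(600,600))[:,:,::-1])
E
```

```text
t: 10.65
eef_pos: [0.4847, -0.001, 0.0653]
tool_rot: [0.0, 0.997, 0.072, -0.0]
contact_force: [-2.9, 0.2, 4.8]
gripper_width: -0.003
grasp_force: 2.5
t 10.65 press xy [-2.073e-01  1.000e-04] z 0.06531545552192522 turn deg -0.011416642711879033 shift tool [ 0.0073  0.0001 -0.    ] F [-2.9  0.2  4.8] w -0.0025708949542520686
```

View pics/s4.png

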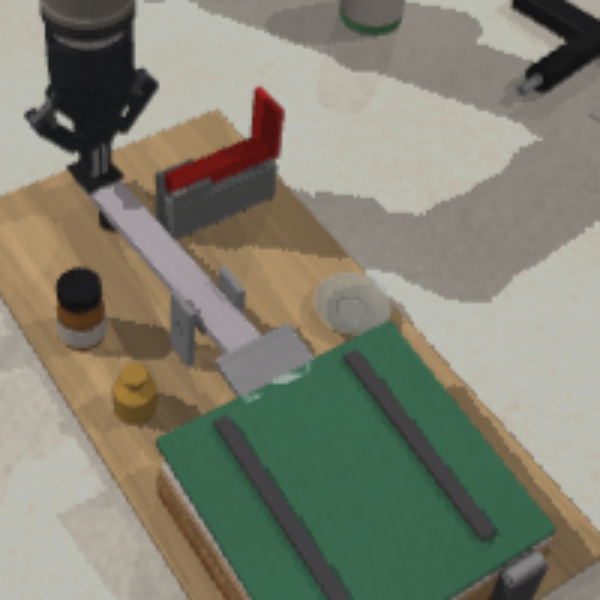

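The plate is raised, with its edge showing at crop (165,480), and the tips are on the pad at (97,178). I'll press the last few mm onto the stop.

```bash
python3 -m inch '[[0,0,0.001,0],[0,0,0.001,0],[0,0,0.001,0],[0,0,0.001,0],[0,0,0,0],[0,0,0,0],[0,0,0,0],[0,0,0,0],[0,0,0,0],[0,0,0,0],[0,0,0,0]]'; python3 -c "
from h import *
rel((-.2,0))"
```

```text
t: 11.8
eef_pos: [0.4849, -0.001, 0.0631]
tool_rot: [0.0, 0.997, 0.072, 0.0]
contact_force: [-10.2, -1.3, 28.8]
gripper_width: -0.0
grasp_force: 14.8
t 11.8 press xy [-2.071e-01  1.000e-04] z 0.06307755029353798 turn deg -0.017864419594125085 shift tool [0.0071 0.0001 0.    ] F [-10.2  -1.3  28.8] w -0.00028110048407717765
```

```bash
python3 -m inch '[[-0.0005,0,-0.001,0],[0,0,0,0],[0,0,0,0],[0,0,0,0],[0,0,0,0],[0,0,0,0],[0,0,0,0],[0,0,0,0]]'; python3 -c "
from h import *
rel((-.2,0))
o=bot.get_obs()
if o['contact_force'][2]>5 and o['eef_pos'][2]<.066: print(bot.hand_in())"
```

```text
t: 12.6
eef_pos: [0.4848, -0.001, 0.0634]
tool_rot: [0.0, 0.997, 0.072, 0.0]
contact_force: [-6.0, -0.4, 17.8]
gripper_width: -0.001
grasp_force: 9.1
t 12.6 press xy [-2.072e-01  1.000e-04] z 0.06339105097315162 turn deg -0.01891896025530599 shift tool [0.0072 0.0001 0.    ] F [-6.  -0.4 17.8] w -0.0012280317925633315
the job is handed in; nothing more can be done
None
```

I handed the job in at 12.6 s with the bolt pushed fully out, the plate raised, and the fingertips holding the lever on its stop at about 18 N; `hand_in()` gave no verdict back.

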